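# Check the stop-button stations and pack the good ones

## Task

Check every stop-button station on the bench before they go out to the machines: press its mushroom button fully in and let go. Stand each one whose button stays in upright in a compartment of the carrying case, with the button left in; stand each one whose button springs back upright in the steel repair tray. When all are sorted, lower the case's lid until it is shut, without slamming it, and leave the other tools where they lie.

Things in the scene. Friction and masses are not known exactly. Their poses are not given: they have to be found in the camera images.
- case: Grey metal carrying case, fixed, 142 (x) x 290 (y) x 50 mm high outside without its lid; walls and floor 6 mm. Two low partitions (4 mm thick, tops at 24 mm) make three compartments, 130 (x) x 90 (y) mm, centred at y = -94, 0, +94 mm. Origin: centre of the underside; its -x side (handle, catches) faces roughly to the robot. A station standing in it has its origin 6 mm above this one.
- lid (a joint): Hinge of the case's hollow lid, rad: 0 = shut, about 1.7 = standing open, 1.9 = stop. The lid is a shell 142 x 290 mm and 40 mm deep, closed on its outside face; the hinge axis is along the case's y, on the far (+x) rim of the base. The hinge is stiff: the lid stays at any angle; about 3 to 6 N near its free edge moves it.
- lid_hinge (a point): Middle of the lid's hinge line: on the case's far rim, 71 mm in +x from the case's origin and 50.5 mm up.
- lid_edge (a point): Middle of the outer corner of the lid's free edge, 142 mm from the hinge along the lid and 40 mm out to its outside face; with the lid shut it is the top front edge, 90 mm above the bench. With the lid open the outside face looks away from the robot.
- tray: Low dark sheet-steel tray for repairs, fixed to the bench, 160 (x) x 200 (y) x 28 mm high outside, walls and floor 4 mm, with a small wire handle at each y end. Origin: centre of the underside. Two stations stand in it side by side, at y = -47 and +47 mm, their length along its y. A station standing in it has its origin 4 mm above the tray's.
- station_1: Stop-button station: grey box 66 (x) x 52 (y) x 44 mm high, cover and collar up to 53 mm, black mushroom head of 40 mm diameter on top, and an 8 mm black cable gland on its +x end. Origin: centre of the box's underside. About 0.3 kg. Grip the box across its 52 mm width (its y). All stations look alike.
- station_1_head (a point): Centre of the top of its mushroom head, measured up the station's own z: 77 mm above the station's underside = fully out, untested; 67 mm = fully in. Pressing it fully in takes up to 9 N. A good latch snaps over at 6 mm of travel and the head stays in (67 mm). With a worn latch the head springs back when let go, about half-way, and stands at about 71.5 mm; nothing shows it beforehand.
- station_2: Another stop-button station, like station_1; any of the five may be absent.
- station_2_head (a point): Centre of the top of its mushroom head, as for station_1.
- station_3: Another stop-button station, like station_1; any of the five may be absent.
- station_3_head (a point): Centre of the top of its mushroom head, as for station_1.
- station_4: Another stop-button station, like station_1; any of the five may be absent.
- station_4_head (a point): Centre of the top of its mushroom head, as for station_1.
- station_5: Another stop-button station, like station_1; any of the five may be absent.
- station_5_head (a point): Centre of the top of its mushroom head, as for station_1.
- spanner: Double open-ended spanner, 204 mm, a bystander. Origin: middle of its underside.
- wood_block: Wooden packing block, 55 x 100 x 38 mm, a bystander. Origin: middle of its underside.
- punch: Centre punch, 112 mm, a bystander. Origin: middle of its underside.
- grease_pot: Small open pot, 63 mm across, 45 mm high, a bystander. Origin: middle of its underside.

How it is judged:
By the outcome, as a careful person would: the job done as asked, in the order asked, and still so for the second after the job is handed in, with the robot touching nothing.
Of station_1, station_2, station_3, station_4, station_5 only 3 to 5 are there at a start; the rules pass over those that are not, and their reading is None.
At some moment in a run one of station_1, station_2, station_3, station_4, station_5 may be knocked a few centimetres aside while the robot is not near it.
Once in a run the grip may slacken for a moment while it holds something.
It also fails if it takes over 210 s, if anything falls off the work surface, if the arm or the gripper's body presses on something with over 40 N, if the wrist force passes 120 N, or if a joint passes its speed limit or range.

## Robot

A 6-joint arm with a two-finger parallel gripper is mounted at the origin on a cart in front of the work surface, level with it; the furniture and walls round the work are solid. World frame = base frame: x ahead of the robot, y to its left, z up, the work surface at z = 0. Lengths are in m, angles in rad, forces in N, time in s.
With the tool pointing down it reaches from about 0.325 to 0.875 m from the base axis. Payload 4.4 kg.
Tool frame: the origin (TCP) lies midway between the tips of the shut fingers; the grasp point (between the pads) lies 19 mm behind it; z points along the fingers, y is the line along which they close (so a half turn about z gives the same grasp; the last joint's range is limited). The gripper opens to 85 mm and grips with 20 to 120 N. Pads are 22 mm wide; open, the fingers measure 114 mm over their backs; the gripper's body (76 mm by 85 mm) begins 54 mm behind the grasp point. The pads swing forward as they close: fully open they stand 13 mm farther back than shut.
Start: joints at [-1.284, 0.207, 1.542, -0, 1.393, -0.15], TCP at [0.243, -0.521, 0.231] pointing down, gripper open.
Joint ranges: [-2.73, 2.73], [-0.86, 2.22], [0.23, 2.46], [-1.11, 4.25], [0.08, 2.63], [-2.82, 2.82]. Speed limits (rad/s): [2.79, 2.79, 3.14, 3.14, 3.14, 3.14].

## Interface

Orientations are given as a rotation vector (axis times angle).
In Python, from bench import r gives the robot as it stands.
- The arm moves only by the shell command python3 shift.py 'ROWS' [OPENING] [FORCE]. ROWS is a JSON object whose key "segments" holds a list of rows, 1 to 8 of them, each of 6 numbers: dx, dy, dz in units of 5 mm, then a rotation vector rx, ry, rz in rad; each row is the pose to reach, as a shift and turn from the pose commanded when the command began, along the tool's axes at that moment; what a row does not reach only later rows make up. A row lasts 1/12 s, in which the tool goes at most 0.0417 m and 0.125 rad, less where a joint would pass 70% of its speed; a pose out of reach is approached as far as the arm can. OPENING is the finger opening in m, set as the command begins (- or left out keeps the last). The fingers move at their own pace and stop on an object; FORCE is the grip in N (left out, the last holds). Time passes only in rows, so rows that do not move let the fingers close. It prints the time, the measured TCP pose, the force, the opening and the grip force at its end. Input that does not fit is refused with a message, and nothing moves.
- r.get_obs(): the state, without advancing time (a new reading comes with each control period).
- r.read_camera(name): name is "scene" or "top"; returns the picture (480x640x3 uint8, red, green, blue); there is no depth.
- r.camera_params(name): a dict with "fx", "fy", "cx", "cy" (pixels), "R" (3x3) and "t" (3): a world point X has camera coordinates R X + t. Camera axes: x right, y down, z forward; pixel columns grow to the right and rows downward; lengths in m; the calibration is good to about 2 mm. A picture is of the moment at which its call begins. camera_params takes no time and is no camera call.
- r.close_job(): hands the job in; it is judged then, once.
The state is a dict: "t": time; "joints": joint angles; "dq": joint speeds; "joint_torque": joint torques, N m; "position": TCP position; "eef_rot": TCP orientation; "wrist_force": force on the tool from outside, world axes, zero at the start; "torque": the same for the moment, N m; "gripper_width": finger opening in m; "grip_force": force on a finger pad.
Only numpy, scipy, OpenCV 4.12 (cv2) and the standard library are available. Lean on these libraries where they do the work, as an engineer would, in place of code of your own. Each camera call takes 0.05 s, during which the arm holds its last target. There are 200 camera calls.

## Working session

There is one attempt and no reset: what is moved stays moved. The work goes in short steps, Python scripts to look and compute and a shell command to move; the robot and the scene stay as the last step left them, time stands still between calls to the robot, and variables do not carry over. Pictures are saved under pics/ and viewed, at most 14 in all, crops included, and the job is handed in when it is done.

```bash
ls; mkdir -p pics
python3 - <<'E'
from bench import r
import cv2
for n in("scene","top"):
    cv2.imwrite(f"pics/{n}0.png",r.read_camera(n)[:,:,::-1]); print(n,r.camera_params(n))
print(r.get_obs())
E
```

```text
bench.py
pics
shift.py
scene {'fx': 579.8839651386681, 'fy': 579.8839651386681, 'cx': 310.9403593658056, 'cy': 241.59702921879526, 'R': array([[-0.87239572, -0.48859505, -0.0141629 ],
       [-0.36149605,  0.66441892, -0.65411628],
       [ 0.32900807, -0.56552841, -0.7562614 ]]), 't': array([0.50543383, 0.30695685, 1.3646609 ])}
top {'fx': 483.10245624269663, 'fy': 483.10245624269663, 'cx': 314.7139858953271, 'cy': 237.57913951036065, 'R': array([[-2.24079704e-02, -9.99741388e-01, -3.87815774e-03],
       [-9.78143997e-01,  2.27256481e-02, -2.06683007e-01],
       [ 2.06717690e-01, -8.37949983e-04, -9.78400273e-01]]), 't': array([-0.05265001,  0.62813592,  1.04990578])}
{'t': 0.1, 'joints': array([-1.28451742e+00,  2.07357881e-01,  1.54282317e+00, -9.84458882e-07,
        1.39352955e+00, -1.50512005e-01]), 'dq': array([ 0.00137476, -0.00148633, -0.00263279, -0.00234561, -0.00032855,
        0.00062981]), 'joint_torque': array([-4.65622252e-04, -3.84089935e+01, -2.92549396e+01, -2.58651453e-04,
        4.82744843e-03,  1.08523516e-06]), 'position': array([ 0.24302869, -0.52034735,  0.23022305]), 'eef_rot': array([-3.06490549e+00, -6.80210825e-01,  2.27031333e-04]), 'wrist_force': array([ 0.49995951,  0.28357947, -0.16814367]), 'torque': array([-0.01136444, -0.05678356,  0.01391573]), 'grip_force': 0.0, 'gripper_width': 0.08538967448010076}
```
View pics/scene0.png

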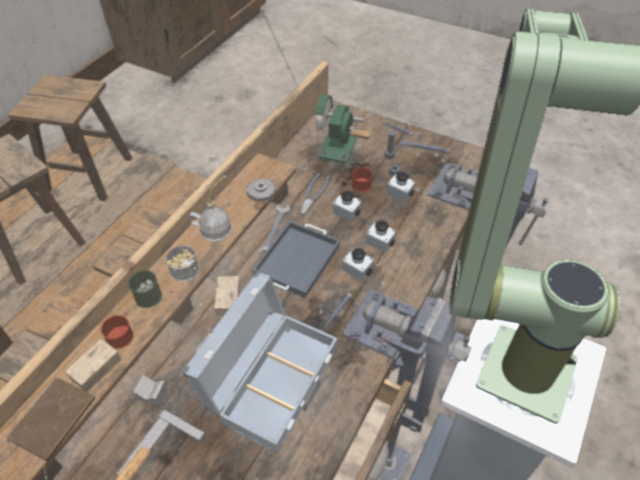

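View pics/top0.png

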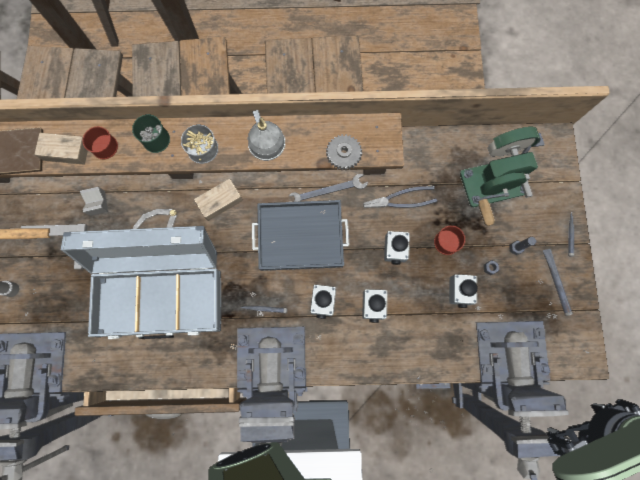

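The scene shows four stations: top-view heads at about (323,297), (375,301), (400,242) and (466,289). The open case is centred near (155,300), the tray near (300,235), and the grease pot at (450,239). Vises stand at (270,350) and (515,350).

Create h.py:
```python
import numpy as np, cv2
from bench import r
from scipy.spatial.transform import Rotation as Ro
P={n:r.camera_params(n) for n in("scene","top")}
def ray(n,u,v):
    p=P[n]; d=p["R"].T@np.array([(u-p["cx"])/p["fx"],(v-p["cy"])/p["fy"],1]); return -p["R"].T@p["t"],d
def plane(n,u,v,z):
    o,d=ray(n,u,v); return o+d*(z-o[2])/d[2]
def proj(n,X):
    p=P[n]; c=p["R"]@np.asarray(X,float)+p["t"]; return np.array([p["fx"]*c[0]/c[2]+p["cx"],p["fy"]*c[1]/c[2]+p["cy"]])
def tri(a,b):
    (o1,d1),(o2,d2)=ray("top",*a),ray("scene",*b)
    s=np.linalg.lstsq(np.c_[d1,-d2],o2-o1,rcond=None)[0]; p,q=o1+s[0]*d1,o2+s[1]*d2
    return (p+q)/2,np.linalg.norm(p-q)
def tool(dw):  # world shift -> tool axes
    return Ro.from_rotvec(r.get_obs()["eef_rot"]).inv().apply(dw)
```

Run:
```python
from h import *
t=cv2.imread("pics/top0.png"); s=cv2.imread("pics/scene0.png")
for (u,v) in [(323,297),(375,301),(400,242),(466,289)]:
    X=plane("top",u,v,.07); print(X.round(3),proj("scene",X).round(0))
a=cv2.resize(t[225:325,300:490],None,fx=4,fy=4,interpolation=cv2.INTER_CUBIC)
cv2.imwrite("pics/a.png",a)
cv2.imwrite("pics/b.png",cv2.resize(s[160:290,310:440],None,fx=4.5,fy=4.5,interpolation=cv2.INTER_CUBIC))
```

```text
[ 0.489 -0.082  0.07 ] [356. 253.]
[ 0.478 -0.198  0.07 ] [379. 226.]
[ 0.611 -0.262  0.07 ] [346. 195.]
[ 0.5   -0.404  0.07 ] [401. 178.]
```

View pics/a.png

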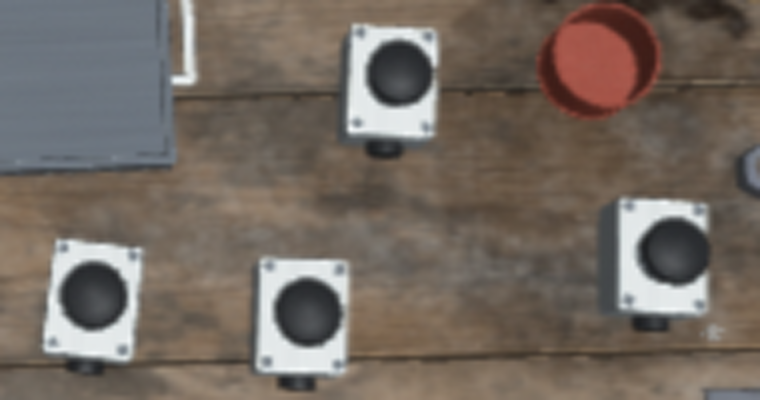

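View pics/b.png

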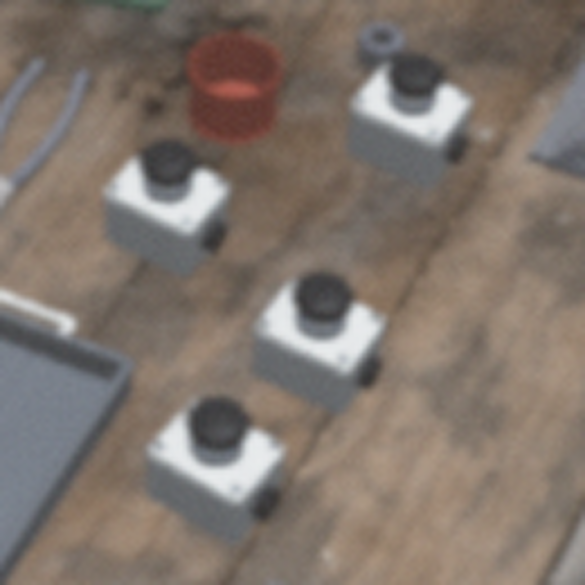

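The crops show white cover plates with black heads, and all four glands (+x) point roughly at the robot. Next I'll measure the covers in both views and crop the case and tray.

```bash
cat > st.py <<'E'
from h import *
def covers(n,img):
    g=cv2.inRange(img,(185,185,185),(255,255,255)); k=np.ones((3,3),np.uint8)
    out=[]
    for c in cv2.findContours(g,cv2.RETR_EXTERNAL,cv2.CHAIN_APPROX_NONE)[0]:
        h=cv2.convexHull(c); a=cv2.contourArea(h)
        if 200<a<1200: out.append(cv2.approxPolyN(h,4).reshape(-1,2).astype(float))
    return out
def quadc(q):
    o=np.argsort(np.arctan2(*(q-q.mean(0)).T[::-1])); q=q[o]
    A=np.c_[q[2]-q[0],-(q[3]-q[1])]; s=np.linalg.solve(A,q[1]-q[0]); return q[0]+s[0]*(q[2]-q[0]),q
def stations(t,s,zc=.049):
    S=[quadc(q) for q in covers("scene",s)]; res=[]
    for q in covers("top",t):
        c,q=quadc(q); W=np.array([plane("top",u,v,zc)[:2] for u,v in q])
        L=np.linalg.norm(W-np.roll(W,-1,0),axis=1)
        if not(.03<L.min() and L.max()<.085): continue
        e=[proj("scene",[*plane("top",*c,zc)])-sc for sc,_ in S]
        j=int(np.argmin([np.hypot(*x) for x in e])) if S else -1
        X,d=tri(c,S[j][0]) if S and np.hypot(*e[j])<12 else (plane("top",*c,zc),-1)
        i=int(np.argmax(L+np.roll(L,-2))); v=W[(i+1)%4]-W[i]; v2=W[(i+2)%4]-W[(i+3)%4]; v=v+v2
        a=np.arctan2(v[1],v[0]); a=(a+np.pi/2)%np.pi-np.pi/2
        res.append((plane("top",*c,zc)[:2],X,d,np.degrees(a),L)); 
    return res
def heads(n,img,cs):
    return
if __name__=="__main__":
    import sys
    t=r.read_camera("top")[:,:,::-1].copy(); s=r.read_camera("scene")[:,:,::-1].copy()
    cv2.imwrite("pics/t_.png",t); cv2.imwrite("pics/s_.png",s)
    for p,X,d,a,L in stations(t,s): print("xy@.049",p.round(4),"tri",X.round(4),round(d,4),"yaw",a.round(1),L.round(3))
E
python3 - <<'E'
from st import *
t=cv2.imread("pics/top0.png"); s=cv2.imread("pics/scene0.png")
for p,X,d,a,L in stations(t,s): print(p.round(4),X.round(4),round(d,4),a.round(1),L.round(3))
a=cv2.resize(t[195:345,55:355],None,fx=2.6,fy=2.6,interpolation=cv2.INTER_CUBIC); cv2.imwrite("pics/c.png",a)
a=cv2.resize(s[215:445,190:345],None,fx=2.6,fy=2.6,interpolation=cv2.INTER_CUBIC); cv2.imwrite("pics/d.png",a)
E
```

```text
[ 0.473  -0.2013] [ 0.4761 -0.2005  0.0469] 0.0063 -6.0 [0.05  0.061 0.048 0.061]
[ 0.4866 -0.0827] [ 0.4906 -0.0816  0.0423] 0.0072 -8.8 [0.049 0.062 0.05  0.064]
[ 0.5031 -0.4084] [ 0.5055 -0.4079  0.0479] 0.0049 -5.0 [0.046 0.062 0.045 0.062]
[ 0.6101 -0.2605] [ 0.6156 -0.2612  0.0388] 0.0074 -5.4 [0.047 0.062 0.051 0.065]
```

View pics/c.png

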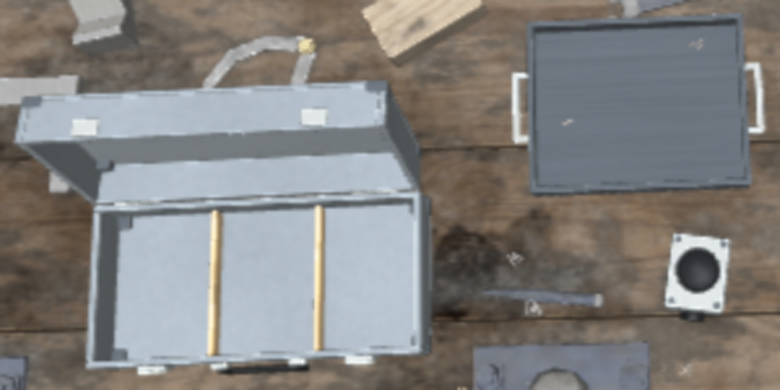

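View pics/d.png

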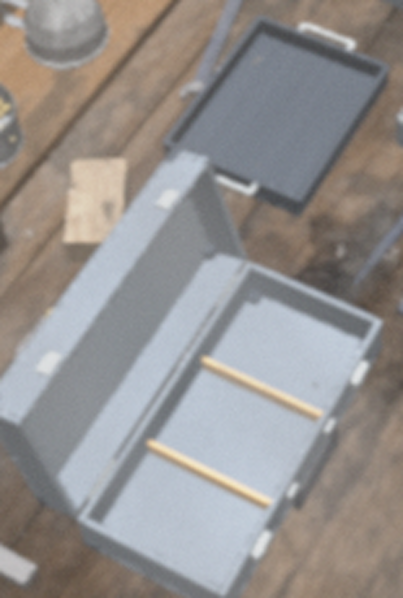

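The case's open box runs from about (90,336) to (220,330) along its front rim, with partitions at u≈137 and 178. The tray's rim corners are near (258,203), (342,201), (343,267) and (259,269) in the top view. I'll triangulate these.

Run:
```python
from h import *
T=lambda p:(p[0]/2.6+55,p[1]/2.6+195); S=lambda p:(p[0]/2.6+190,p[1]/2.6+215)
for n,z,tp,sp in [("tray",.028,[(529,22),(745,15),(749,187),(530,192)],[(167,148),(263,18),(387,66),(293,211)]),
 ("case",.05,[(97,205),(425,195),(430,352),(90,366)],[(85,515),(247,260),(381,318),(225,597)]),
 ("part",.024,[(216,211),(319,206),(319,349),(212,354)],[(150,441),(203,358),(320,412),(270,502)])]:
    W=np.array([plane("top",*T(p),z) for p in tp]); X=[tri(T(p),S(q)) for p,q in zip(tp,sp)]
    print(n); print(W.round(3).tolist(),W.mean(0).round(4)); 
    for x,d in X: print(x.round(4),round(d,4))
    m=np.mean([x for x,_ in X],0); v=W[0]-W[1]+W[3]-W[2]; print("mean",m.round(4),"yaw of y axis-90",np.degrees(np.arctan2(-v[0],v[1])).round(2))
for a,b in [((323,297),(358.4,254)),((375,301),(381.8,226)),((400,242),(347.8,196)),((467,288),(402.2,176.7))]: print("head",*tri(a,b))
for n in P: print(n,(-P[n]["R"].T@P[n]["t"]).round(3))
```

```text
tray
[[0.722, 0.068, 0.028], [0.724, -0.134, 0.028], [0.562, -0.132, 0.028], [0.562, 0.066, 0.028]] [ 0.6429 -0.0331  0.028 ]
[0.7204 0.0672 0.0181] 0.0097
[ 0.7236 -0.1355  0.0197] 0.0066
[ 0.5633 -0.1319  0.0288] 0.0019
[0.5652 0.0685 0.0101] 0.0003
mean [ 0.6431 -0.0329  0.0191] yaw of y axis-90 0.29
case
[[0.556, 0.448, 0.05], [0.559, 0.157, 0.05], [0.421, 0.15, 0.05], [0.416, 0.444, 0.05]] [0.4882 0.3    0.05  ]
[0.5522 0.446  0.0517] 0.0083
[0.5611 0.1589 0.0439] 0.0031
[0.4224 0.1523 0.0404] 0.0015
[0.414  0.4461 0.0441] 0.0047
mean [0.4874 0.3008 0.045 ] yaw of y axis-90 0.74
part
[[0.552, 0.352, 0.024], [0.555, 0.258, 0.024], [0.427, 0.254, 0.024], [0.425, 0.349, 0.024]] [0.4896 0.3032 0.024 ]
[0.5505 0.3519 0.0219] 0.0041
[0.5533 0.2586 0.0215] 0.0034
[0.4286 0.2547 0.0232] 0.0037
[0.4256 0.3496 0.0226] 0.0021
mean [0.4895 0.3037 0.0223] yaw of y axis-90 1.42
head [ 0.48627005 -0.08356333  0.06694593] 0.006932430439926107
head [ 0.47363121 -0.19969311  0.07070432] 0.008566850968470353
head [ 0.60848431 -0.2638501   0.06617358] 0.006566875006478665
head [ 0.50027743 -0.40640354  0.07195043] 0.003454089461058354
scene [0.103 0.815 1.24 ]
top [ 0.396 -0.066  1.157]
```

Units first: shifts go in units of 5 mm. So 0.259 m is 51.8, 0.235 m is 47.

```bash
python3 shift.py '{"segments": [[0,0,0,0,0,0.125],[0,0,0,0,0,0.25],[0,0,0,0,0,0.375],[0,0,0,0,0,0.4366]]}' 0 40
python3 shift.py '{"segments": [[6.6,-2.8,0,0,0,0],[13,-5.6,0,0,0,0],[20,-8.6,0,0,0,0],[27,-11.6,0,0,0,0],[34,-14.8,2,0,0,0],[41,-18,6,0,0,0],[47,-20.4,11,0,0,0],[51.8,-22.8,16,0,0,0]]}'
python3 shift.py '{"segments": [[0,0,4,0,0,0],[0,0,8,0,0,0],[0,0,8,0,0,0]]}'
python3 - <<'E'
from h import *
o=r.get_obs(); print(o["position"],o["eef_rot"],proj("top",o["position"]),proj("scene",o["position"]))
t=r.read_camera("top")[:,:,::-1]; s=r.read_camera("scene")[:,:,::-1]
a=cv2.resize(t[240:340,400:530],None,fx=4,fy=4);b=cv2.resize(s[110:210,340:470],None,fx=4,fy=4)
cv2.imwrite("pics/e.png",np.vstack([a,b])[:, :])
E
```

```text
t: 0.43
position: [0.2431, -0.5206, 0.2306]
eef_rot: [-3.14, 0.008, 0.001]
wrist_force: [-0.2, 0.4, 0.1]
gripper_width: 0.0386
grip_force: 0.0
t: 1.1
position: [0.5048, -0.4059, 0.1509]
eef_rot: [3.14, 0.002, 0.003]
wrist_force: [0.1, -0.2, 0.7]
gripper_width: -0.0003
grip_force: 0.0
t: 1.35
position: [0.4997, -0.4031, 0.1049]
eef_rot: [-3.133, -0.003, 0.013]
wrist_force: [-1.6, 1.3, -0.0]
gripper_width: 0.0003
grip_force: 0.0
[ 0.49974762 -0.40308971  0.10490169] [-3.13315094e+00 -2.54427689e-03  1.27084496e-02] [470.42737876 287.44199882] [402.50682363 168.96469192]
```

View pics/e.png

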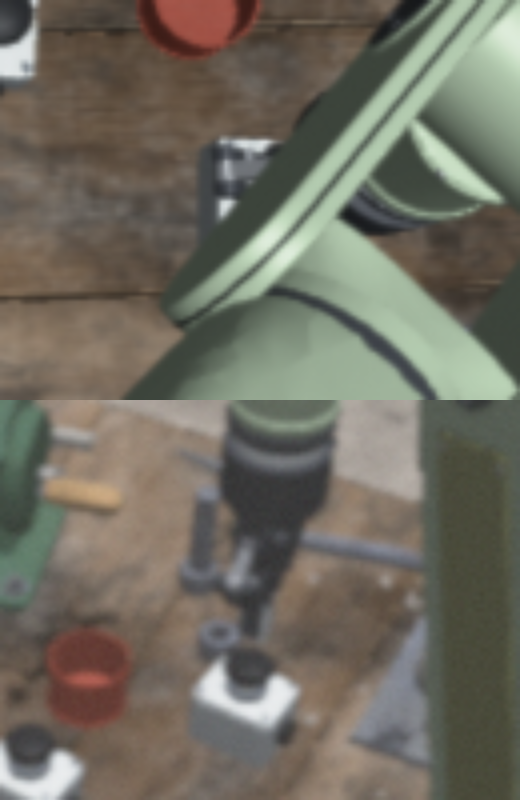

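The fingertip in the scene view is at about (404.5,170) against a predicted (402.5,169). So the scene camera carries a bias of about 2 px, and the tool hangs right over the head. Pressing now.

```bash
python3 shift.py '{"segments": [[0,0,3,0,0,0],[0,0,5,0,0,0],[0,0,5,0,0,0],[0,0,5,0,0,0]]}'
python3 shift.py '{"segments": [[0,0,1,0,0,0],[0,0,2,0,0,0],[0,0,3,0,0,0],[0,0,3.8,0,0,0],[0,0,3.8,0,0,0]]}'
```

```text
t: 1.78
position: [0.5018, -0.4072, 0.0866]
eef_rot: [-3.141, 0.001, 0.0]
wrist_force: [-0.0, -0.2, 0.1]
gripper_width: -0.0005
grip_force: 0.0
t: 2.2
position: [0.5028, -0.4077, 0.068]
eef_rot: [3.14, 0.0, 0.002]
wrist_force: [-0.5, 0.4, 8.5]
gripper_width: 0.0001
grip_force: 3.6
```

```bash
python3 shift.py '{"segments": [[0,0,0.6,0,0,0],[0,0,0.8,0,0,0],[0,0,0.8,0,0,0]]}'
python3 shift.py '{"segments": [[0,0,-0.8,0,0,0],[0,0,-1.1,0,0,0],[0,0,-1.1,0,0,0],[0,0,-1.1,0,0,0]]}'
python3 shift.py '{"segments": [[0,0,-0.3,0,0,0],[0,0,-0.3,0,0,0],[0,0,-0.3,0,0,0]]}'
```

```text
t: 2.45
position: [0.5029, -0.4078, 0.0668]
eef_rot: [3.14, 0.001, 0.002]
wrist_force: [-4.8, 3.2, 16.0]
gripper_width: 0.0001
grip_force: 7.7
t: 2.78
position: [0.5027, -0.4076, 0.07]
eef_rot: [3.14, 0.0, 0.002]
wrist_force: [-1.1, -0.5, 4.8]
gripper_width: 0.0
grip_force: 2.7
t: 3.03
position: [0.5027, -0.4076, 0.0708]
eef_rot: [3.14, 0.0, 0.002]
wrist_force: [0.1, -1.1, 3.4]
gripper_width: 0.0001
grip_force: 2.3
```

D's head follows the finger back up (3.4 N at 70.8 mm), so D is worn. Next is C.

Scaled: -0.145 m is -29, 0.107 m is 21.4.

```bash
python3 shift.py '{"segments": [[0,0,-4,0,0,0],[4,-5.6,-8,0,0,0],[9,-12.4,-8,0,0,0],[14,-19.2,-8,0,0,0],[18.6,-25.6,-8,0,0,0],[21.4,-29,-8,0,0,0],[21.4,-29,-6,0,0,0],[21.4,-29,-3.4,0,0,0]]}'
python3 shift.py '{"segments": [[0,0,0,0,0,0],[0,0,1,0,0,0],[0,0,2,0,0,0],[0,0,3.2,0,0,0],[0,0,4,0,0,0],[0,0,4.8,0,0,0],[0,0,4.8,0,0,0]]}'
python3 shift.py '{"segments": [[0,0,-0.8,0,0,0],[0,0,-1.1,0,0,0],[0,0,-1.1,0,0,0],[0,0,-1.1,0,0,0]]}'
```

```text
t: 3.7
position: [0.6102, -0.2606, 0.0868]
eef_rot: [3.141, 0.005, 0.001]
wrist_force: [-1.4, 0.5, -0.6]
gripper_width: -0.0004
grip_force: 0.0
t: 4.28
position: [0.6091, -0.2631, 0.067]
eef_rot: [3.141, -0.001, -0.0]
wrist_force: [-7.6, 2.4, 16.7]
gripper_width: 0.0003
grip_force: 8.3
t: 4.62
position: [0.609, -0.2621, 0.0683]
eef_rot: [-3.141, 0.0, 0.0]
wrist_force: [0.1, 0.0, -0.1]
gripper_width: -0.0003
grip_force: 0.0
```

C's force drops to zero at 68 mm, so C is good. Next is B.

```bash
python3 shift.py '{"segments": [[0,0,-4,0,0,0],[-5,-2.4,-8,0,0,0],[-12,-5.6,-8,0,0,0],[-18,-8.4,-8,0,0,0],[-23.4,-10.8,-8,0,0,0],[-27,-12.4,-8,0,0,0],[-27,-12.4,-6,0,0,0],[-27,-12.4,-3.6,0,0,0]]}'
python3 shift.py '{"segments": [[0,0,0,0,0,0],[0,0,1,0,0,0],[0,0,2,0,0,0],[0,0,3.2,0,0,0],[0,0,4,0,0,0],[0,0,4.7,0,0,0],[0,0,4.7,0,0,0]]}'
python3 shift.py '{"segments": [[0,0,-0.8,0,0,0],[0,0,-1.1,0,0,0],[0,0,-1.1,0,0,0],[0,0,-1.1,0,0,0]]}'
```

```text
t: 5.28
position: [0.4742, -0.2, 0.087]
eef_rot: [3.14, 0.0, 0.003]
wrist_force: [0.4, 0.4, -0.3]
gripper_width: 0.0002
grip_force: 0.0
t: 5.87
position: [0.4749, -0.2004, 0.0667]
eef_rot: [3.141, 0.001, -0.001]
wrist_force: [-8.3, 4.8, 26.5]
gripper_width: 0.0005
grip_force: 12.9
t: 6.2
position: [0.474, -0.1999, 0.0683]
eef_rot: [-3.141, -0.0, 0.001]
wrist_force: [0.4, 0.3, 0.2]
gripper_width: -0.0001
grip_force: 0.0
```

Scaled: -0.117 m is -23.4, -0.105 m is -21.

```bash
python3 shift.py '{"segments": [[0,0,-4,0,0,0],[0.4,-4,-8,0,0,0],[0.8,-10,-8,0,0,0],[1.4,-16,-8,0,0,0],[2,-21,-8,0,0,0],[2.4,-23.4,-8,0,0,0],[2.4,-23.4,-8,0,0,0]]}'
python3 -B st.py
```

```text
t: 6.78
position: [0.4858, -0.0808, 0.108]
eef_rot: [-3.141, -0.006, 0.002]
wrist_force: [-0.6, -0.4, 0.5]
gripper_width: 0.0002
grip_force: 0.0
xy@.049 [ 0.4722 -0.2018] tri [ 0.4735 -0.2017  0.0469] 0.0023 yaw -4.9 [0.05  0.061 0.045 0.061]
xy@.049 [ 0.5031 -0.4084] tri [ 0.5031 -0.4084  0.049 ] -1 yaw -5.0 [0.046 0.062 0.045 0.062]
xy@.049 [ 0.6101 -0.2605] tri [ 0.6101 -0.2605  0.049 ] -1 yaw -5.4 [0.047 0.062 0.051 0.065]
```

B is also good. Now A.

Scaled: 0.045 m is 9, 0.04 m is 8.

```bash
python3 shift.py '{"segments": [[0,0,2,0,0,0],[0,0,4,0,0,0],[0,0,5,0,0,0],[0,0,6,0,0,0],[0,0,7,0,0,0],[0,0,8,0,0,0],[0,0,9,0,0,0],[0,0,9,0,0,0]]}'
python3 shift.py '{"segments": [[0,0,-0.8,0,0,0],[0,0,-1,0,0,0],[0,0,-1,0,0,0],[0,0,-1,0,0,0]]}'
```

```text
t: 7.55
position: [0.4863, -0.0835, 0.0667]
eef_rot: [3.141, 0.001, -0.003]
wrist_force: [-10.3, 1.7, 23.0]
gripper_width: 0.0002
grip_force: 11.4
t: 7.88
position: [0.4864, -0.0834, 0.0696]
eef_rot: [3.141, 0.0, 0.001]
wrist_force: [-2.0, -0.1, 4.5]
gripper_width: 0.0002
grip_force: 2.8
```

A follows back up (4.5 N at 69.6 mm), so A is worn. A and D go to the tray, B and C to the case. Grasping A.

Scaled: -0.055 m is -11, -0.03 m is -6.

```bash
python3 shift.py '{"segments": [[0,0,-6,0,0,0],[0,0,-11,0,0,0.06],[0,0,-11,0,0,0.12],[0,0,-11,0,0,0.12],[0,0,-11,0,0,0.12],[0,0,-11,0,0,0.12]]}' 0.085 60
python3 shift.py '{"segments": [[0,0,6,0,0,0],[0,0,12,0,0,0],[0,0,17,0,0,0],[0,0,21,0,0,0],[0,0,22.4,0,0,0],[0,0,22.4,0,0,0]]}'
python3 shift.py '{"segments": [[0,0,0,0,0,0],[0,0,0,0,0,0],[0,0,0,0,0,0],[0,0,0,0,0,0],[0,0,0,0,0,0]]}' 0.03 60
```

```text
t: 8.38
position: [0.4852, -0.0827, 0.1226]
eef_rot: [-3.135, 0.186, 0.003]
wrist_force: [-1.3, -0.9, 0.2]
gripper_width: 0.0719
grip_force: 0.0
t: 8.88
position: [0.4832, -0.082, 0.0089]
eef_rot: [-3.134, 0.187, 0.011]
wrist_force: [-0.3, 0.2, 0.5]
gripper_width: 0.085
grip_force: 0.0
t: 9.3
position: [0.488, -0.0836, 0.0136]
eef_rot: [3.135, -0.188, 0.006]
wrist_force: [0.9, -0.5, 6.0]
gripper_width: 0.051
grip_force: 64.5
```

Scaled: -0.115 m is -23, -0.1 m is -20.

```bash
python3 shift.py '{"segments": [[0,0,-6,0,0,0],[0,0,-13,0,0,-0.125],[3,-2.4,-20,0,0,-0.25],[8,-6.4,-22,0,0,-0.375],[13,-10.4,-22,0,0,-0.5],[18,-14.4,-22,0,0,-0.625],[23.6,-19,-22,0,0,-0.75],[28.6,-23,-22,0,0,-0.875]]}'
python3 shift.py '{"segments": [[0,0,0,0,0,-0.125],[0,0,0,0,0,-0.25],[0,0,0,0,0,-0.375],[0,0,0,0,0,-0.5],[0,0,0,0,0,-0.625],[0,0,0,0,0,-0.75],[0,0,0,0,0,-0.815],[0,0,0,0,0,-0.815]]}'
python3 - <<'E'
from st import *
o=r.get_obs(); print(o["position"],o["eef_rot"],o["joints"])
t=r.read_camera("top")[:,:,::-1]; s=r.read_camera("scene")[:,:,::-1]
cv2.imwrite("pics/f.png",np.hstack([cv2.resize(t[170:340,230:400],None,fx=2.3,fy=2.3),cv2.resize(s[130:300,240:410],None,fx=2.3,fy=2.3)]))
E
```

```text
t: 9.97
position: [0.6423, 0.0156, 0.1211]
eef_rot: [-2.916, -1.167, 0.002]
wrist_force: [-0.7, -0.5, -3.6]
gripper_width: 0.0512
grip_force: 65.2
t: 10.63
position: [0.6407, 0.0143, 0.1206]
eef_rot: [-2.219, -2.22, 0.002]
wrist_force: [0.0, 0.5, -4.3]
gripper_width: 0.051
grip_force: 65.2
[0.64065477 0.01433741 0.12058985] [-2.2193812  -2.22045447  0.00245258] [-1.12609075e-01  4.47301566e-01  1.46582536e+00  1.26763522e-04
  1.23112380e+00 -1.13134941e-01]
```

View pics/f.png

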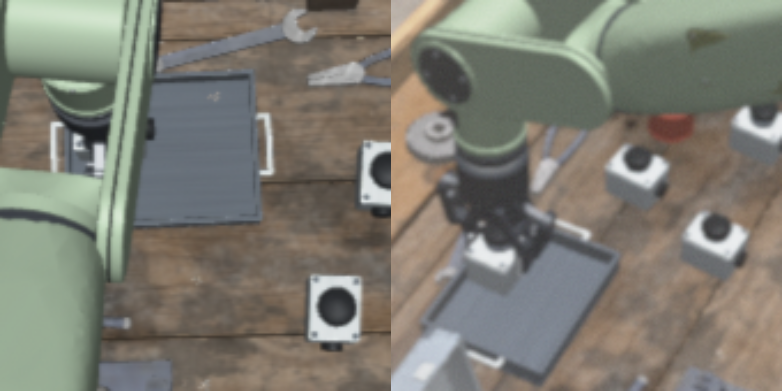

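A hangs level over the tray's left half at top crop (85,150), clear of the walls. Lowering.

Scaled: 0.104 m is 20.8, 0.002 m is 0.4.

```bash
python3 shift.py '{"segments": [[0,0.4,6,0,0,0],[0,0.4,12,0,0,0],[0,0.4,16,0,0,0],[0,0.4,18,0,0,0],[0,0.4,19.4,0,0,0],[0,0.4,20.2,0,0,0],[0,0.4,20.8,0,0,0],[0,0.4,20.8,0,0,0]]}'
python3 shift.py '{"segments": [[0,0,0.2,0,0,0],[0,0,0.4,0,0,0],[0,0,0.4,0,0,0]]}'
```

```text
t: 11.4
position: [0.6448, 0.014, 0.0186]
eef_rot: [2.221, 2.22, 0.002]
wrist_force: [0.1, 0.0, -3.2]
gripper_width: 0.0512
grip_force: 64.9
t: 11.65
position: [0.6453, 0.0139, 0.0178]
eef_rot: [2.22, 2.219, 0.003]
wrist_force: [-0.7, -0.2, 1.6]
gripper_width: 0.0512
grip_force: 65.4
```

```bash
python3 shift.py '{"segments": [[0,0,0,0,0,0],[0,0,0,0,0,0],[0,0,0,0,0,0],[0,0,0,0,0,0],[0,0,-6,0,0,0],[0,0,-14,0,0,0],[0,0,-20,0,0,0],[0,0,-24,0,0,0]]}' 0.08
python3 shift.py '{"segments": [[-4,0,0,0,0,0.125],[-10,-2,0,0,0,0.25],[-16,-4,0,0,0,0.375],[-22,-6,0,0,0,0.5],[-28,-8,0,0,0,0.625],[-34,-10,0,0,0,0.75],[-40,-12,0,0,0,0.875],[-46,-14,0,0,0,1]]}'
python3 shift.py '{"segments": [[0,0,0,0,0,0.125],[0,0,0,0,0,0.25],[0,0,0,0,0,0.375],[0,0,0,0,0,0.5],[0,0,0,0,0,0.57],[0,0,0,0,0,0.57]]}'
python3 st.py
python3 - <<'E'
from h import *
o=r.get_obs(); print(o["position"],o["eef_rot"],o["joints"])
t=cv2.imread("pics/t_.png");s=cv2.imread("pics/s_.png")
cv2.imwrite("pics/g.png",np.hstack([cv2.resize(t[180:330,230:500],None,fx=1.6,fy=1.6),cv2.resize(s[130:280,230:430],None,fx=1.6,fy=1.6)]))
E
```

```text
t: 12.32
position: [0.6459, 0.0139, 0.1401]
eef_rot: [2.219, 2.218, 0.006]
wrist_force: [0.7, -0.2, -0.0]
gripper_width: 0.0799
grip_force: 0.0
t: 12.98
position: [0.5731, -0.2172, 0.1359]
eef_rot: [3.017, 0.874, 0.0]
wrist_force: [0.0, -0.4, 0.2]
gripper_width: 0.08
grip_force: 0.0
t: 13.48
position: [0.5737, -0.2159, 0.1358]
eef_rot: [-3.142, 0.002, -0.0]
wrist_force: [-0.3, -0.7, -0.5]
gripper_width: 0.08
grip_force: 0.0
xy@.049 [0.1292 0.126 ] tri [0.1292 0.126  0.049 ] -1 yaw -15.0 [0.066 0.056 0.038 0.05 ]
xy@.049 [ 0.5031 -0.4084] tri [ 0.5049 -0.4083  0.0475] 0.0035 yaw -5.0 [0.046 0.062 0.045 0.062]
xy@.049 [0.6468 0.0143] tri [0.6556 0.0171 0.0386] 0.0132 yaw 88.7 [0.061 0.046 0.061 0.046]
[ 0.57371206 -0.21584597  0.13578939] [3.14158471e+00 3.35592280e-03 2.31998628e-05] [-5.00940790e-01  3.75009980e-01  1.53343717e+00  1.81549261e-06
  1.23312960e+00  1.06771848e+00]
```

View pics/g.png

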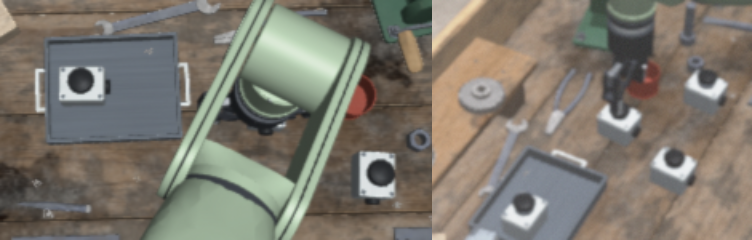

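A stands upright in the tray at (0.647, 0.014), and the other three have not moved. Now D.

Scaled: 0.192 m is 38.4, -0.071 m is -14.2.

```bash
python3 shift.py '{"segments": [[-2.6,7,0,0,0,0.03],[-5.2,14,0,0,0,0.05],[-8,21.4,0,0,0,0.05],[-10.8,29,0,0,0,0.05],[-13.2,35.6,0,0,0,0.05],[-14.2,38.4,0,0,0,0.05],[-14.2,38.4,0,0,0,0.05],[-14.2,38.4,0,0,0,0.05]]}' 0.085
python3 shift.py '{"segments": [[0,0,6,0,0,0],[0,0,12,0,0,0],[0,0,18,0,0,0],[0,0,22,0,0,0],[0,0,24,0,0,0],[0,0,24.6,0,0,0],[0,0,24.6,0,0,0]]}'
python3 shift.py '{"segments": [[0,0,0,0,0,0],[0,0,0,0,0,0],[0,0,0,0,0,0],[0,0,0,0,0,0],[0,0,0,0,0,0]]}' 0.03 60
python3 shift.py '{"segments": [[0,0,-6,0,0,0],[0,0,-13,0,0,0],[0,0,-20,0,0,0],[0,0,-23,0,0,0],[0,0,-23,0,0,0]]}'
```

```text
t: 14.25
position: [0.5025, -0.4081, 0.1356]
eef_rot: [-3.14, 0.08, -0.0]
wrist_force: [0.5, 0.9, -0.4]
gripper_width: 0.0852
grip_force: 0.0
t: 14.83
position: [0.5032, -0.4065, 0.0124]
eef_rot: [-3.14, 0.075, 0.001]
wrist_force: [0.5, -0.7, 0.1]
gripper_width: 0.0847
grip_force: 0.0
t: 15.25
position: [0.5044, -0.4097, 0.0156]
eef_rot: [3.137, -0.078, 0.006]
wrist_force: [0.3, -0.1, 6.1]
gripper_width: 0.0512
grip_force: 66.0
t: 15.67
position: [0.5051, -0.4103, 0.1333]
eef_rot: [3.134, -0.078, 0.011]
wrist_force: [1.1, -0.6, -2.6]
gripper_width: 0.0511
grip_force: 65.1
```

Scaled: -0.302 m is -60.4, 0.111 m is 22.2.

```bash
python3 shift.py '{"segments": [[2.4,-7,0,0,0,-0.125],[5.2,-14.4,0,0,0,-0.25],[8,-22,0,0,0,-0.375],[10.8,-29.6,0,0,0,-0.5],[13.6,-37.2,0,0,0,-0.625],[16.4,-44.8,0,0,0,-0.75],[19.4,-52.6,0,0,0,-0.875],[22.2,-60.4,0,0,0,-1]]}'
python3 shift.py '{"segments": [[4,-0.8,0,0,0,-0.125],[7,-1.6,0,0,0,-0.25],[7,-1.6,0,0,0,-0.375],[7,-1.6,0,0,0,-0.5],[7,-1.6,0,0,0,-0.62],[7,-1.6,0,0,0,-0.62],[7,-1.6,0,0,0,-0.62]]}'
python3 -c "
from h import *
o=r.get_obs();print(o['position'],o['eef_rot'],tool(np.array([.643,-.08,.02])-o['position']))"
```

```text
t: 16.33
position: [0.627, -0.1093, 0.1246]
eef_rot: [-2.786, -1.443, 0.006]
wrist_force: [1.3, -0.6, -3.7]
gripper_width: 0.051
grip_force: 65.1
t: 16.92
position: [0.6407, -0.0782, 0.1251]
eef_rot: [-2.223, -2.214, 0.004]
wrist_force: [-0.0, 0.3, -4.4]
gripper_width: 0.0507
grip_force: 65.1
[ 0.64070999 -0.07817439  0.12513585] [-2.222617   -2.21439535  0.00367272] [-0.0019502   0.00277907  0.10512182]
```

```bash
python3 shift.py '{"segments": [[-0.2,0.6,6,0,0,0],[-0.4,0.6,12,0,0,0],[-0.4,0.6,16,0,0,0],[-0.4,0.6,18,0,0,0],[-0.4,0.6,19.6,0,0,0],[-0.4,0.6,20.4,0,0,0],[-0.4,0.6,21,0,0,0],[-0.4,0.6,21,0,0,0]]}'
python3 shift.py '{"segments": [[0,0,0.2,0,0,0],[0,0,0.4,0,0,0],[0,0,0.4,0,0,0]]}'
```

```text
t: 17.58
position: [0.6463, -0.0809, 0.0235]
eef_rot: [2.222, 2.219, 0.001]
wrist_force: [-0.6, -0.1, -3.3]
gripper_width: 0.0509
grip_force: 64.9
t: 17.83
position: [0.6462, -0.0808, 0.0217]
eef_rot: [2.221, 2.22, 0.001]
wrist_force: [0.2, 0.6, -4.1]
gripper_width: 0.0509
grip_force: 64.9
```

Scaled: 0.002 m is 0.4, 0.001 m is 0.2.

```bash
python3 shift.py '{"segments": [[0,0,0.2,0,0,0],[0,0,0.4,0,0,0],[0,0,0.4,0,0,0]]}'
python3 shift.py '{"segments": [[0,0,0.2,0,0,0],[0,0,0.4,0,0,0],[0,0,0.4,0,0,0]]}'
```

```text
t: 18.08
position: [0.646, -0.0808, 0.0197]
eef_rot: [2.222, 2.22, 0.001]
wrist_force: [-0.7, 0.3, 0.0]
gripper_width: 0.0511
grip_force: 65.3
t: 18.33
position: [0.6461, -0.0808, 0.0196]
eef_rot: [2.221, 2.22, 0.0]
wrist_force: [-6.5, 0.7, 10.6]
gripper_width: 0.0512
grip_force: 66.5
```

Scaled: -0.12 m is -24, -0.1 m is -20.

```bash
python3 shift.py '{"segments": [[0,0,0,0,0,0],[0,0,0,0,0,0],[0,0,0,0,0,0],[0,0,0,0,0,0],[0,0,-6,0,0,0],[0,0,-14,0,0,0],[0,0,-20,0,0,0],[0,0,-24,0,0,0]]}' 0.08
python3 st.py
python3 shift.py '{"segments": [[0,0,0,0,0,0.125],[0,0,0,0,0,0.25],[0,0,0,0,0,0.375],[0,0,0,0,0,0.5],[0,0,0,0,0,0.625],[0,0,0,0,0,0.75],[0,0,0,0,0,0.875],[0,0,0,0,0,1]]}' 0.085
python3 shift.py '{"segments": [[0,0,0,0,0,0.125],[0,0,0,0,0,0.25],[0,0,0,0,0,0.375],[0,0,0,0,0,0.5],[0,0,0,0,0,0.61],[0,0,0,0,0,0.61],[0,0,0,0,0,0.61]]}'
python3 - <<'E'
from h import *
o=r.get_obs(); print(o["position"],o["eef_rot"],tool(np.array([.610,-.261,.0125])-o["position"]))
E
```

```text
t: 19.0
position: [0.6476, -0.0811, 0.1408]
eef_rot: [2.219, 2.217, 0.005]
wrist_force: [0.8, -0.8, 1.0]
gripper_width: 0.0794
grip_force: 0.0
xy@.049 [ 0.4722 -0.2018] tri [ 0.4735 -0.2017  0.0469] 0.0023 yaw -4.9 [0.05  0.061 0.045 0.061]
xy@.049 [ 0.6097 -0.2591] tri [ 0.6101 -0.2593  0.0474] 0.0003 yaw -5.5 [0.047 0.064 0.051 0.06 ]
t: 19.77
position: [0.6444, -0.0804, 0.1344]
eef_rot: [-3.016, -0.874, 0.005]
wrist_force: [-0.3, 0.1, -0.1]
gripper_width: 0.0845
grip_force: 0.0
t: 20.35
position: [0.6446, -0.0804, 0.135]
eef_rot: [-3.14, 0.058, 0.004]
wrist_force: [-0.2, -0.4, 0.1]
gripper_width: 0.0853
grip_force: 0.0
[ 0.64461718 -0.08042282  0.13501146] [-3.14039082  0.0581425   0.00413557] [-0.02758517  0.18180979  0.1224736 ]
```

```bash
python3 shift.py '{"segments": [[-1,7,0,0,0,0],[-2.2,14.4,0,0,0,0],[-3.4,22,0,0,0,0],[-4.6,29.6,0,0,0,0],[-5.6,34.4,0,0,0,0],[-5.6,36.2,0,0,0,0],[-5.6,36.2,0,0,0,0],[-5.6,36.2,0,0,0,0]]}'
python3 shift.py '{"segments": [[0,0,6,0,0,0],[0,0,12,0,0,0],[0,0,18,0,0,0],[0,0,22,0,0,0],[0,0,24,0,0,0],[0,0,24.4,0,0,0],[0,0,24.4,0,0,0]]}'
python3 shift.py '{"segments": [[0,0,0,0,0,0],[0,0,0,0,0,0],[0,0,0,0,0,0],[0,0,0,0,0,0],[0,0,0,0,0,0]]}' 0.03 60
python3 shift.py '{"segments": [[0,0,-6,0,0,0],[0,0,-13,0,0,0],[0,0,-20,0,0,0],[0,0,-23,0,0,0],[0,0,-23,0,0,0]]}'
python3 - <<'E'
from h import *
o=r.get_obs(); print(o["position"],o["eef_rot"])
E
```

```text
t: 21.02
position: [0.6102, -0.2599, 0.1361]
eef_rot: [-3.14, 0.062, 0.001]
wrist_force: [0.3, -0.6, -0.3]
gripper_width: 0.0848
grip_force: 0.0
t: 21.6
position: [0.6106, -0.2589, 0.0144]
eef_rot: [-3.14, 0.059, 0.001]
wrist_force: [0.2, 0.2, -0.9]
gripper_width: 0.0848
grip_force: 0.0
t: 22.02
position: [0.6123, -0.2616, 0.0176]
eef_rot: [3.139, -0.063, 0.007]
wrist_force: [0.8, 0.7, 5.6]
gripper_width: 0.0509
grip_force: 64.4
t: 22.43
position: [0.6133, -0.2622, 0.1356]
eef_rot: [3.136, -0.063, 0.014]
wrist_force: [1.0, -0.7, -2.0]
gripper_width: 0.0508
grip_force: 64.1
[ 0.61334293 -0.26218482  0.13562024] [ 3.13599566 -0.0625653   0.01410114]
```

Units first: shifts go in units of 5 mm. So -0.307 m is -61.4, -0.05 m is -10.

```bash
python3 shift.py '{"segments": [[-2,-7.4,0,0,0,-0.125],[-4,-15,0,0,0,-0.25],[-6,-22.6,0,0,0,-0.375],[-8,-30.2,0,0,0,-0.5],[-10,-38,0,0,0,-0.625],[-12,-45.8,0,0,0,-0.75],[-14.2,-53.6,0,0,0,-0.875],[-16.4,-61.4,0,0,0,-1]]}'
python3 shift.py '{"segments": [[5,-5.6,0,0,0,-0.125],[10,-11,0,0,0,-0.25],[15,-16.4,0,0,0,-0.375],[20,-21.8,0,0,0,-0.5],[25,-27.2,0,0,0,-0.61],[30,-32.6,0,0,0,-0.61],[34,-37,0,0,0,-0.61],[35.2,-38.4,0,0,0,-0.61]]}'
python3 shift.py '{"segments": [[0,0,0,0,0,0],[0,0,0,0,0,0]]}'
python3 - <<'E'
from h import *
o=r.get_obs();print(o['position'],o['eef_rot'],o['joints'],tool(np.array([.486,.302,.025])-o['position']))
t=r.read_camera("top")[:,:,::-1]; s=r.read_camera("scene")[:,:,::-1]
cv2.imwrite("pics/h.png",np.hstack([cv2.resize(t[200:350,60:300],None,fx=1.6,fy=1.6),cv2.resize(s[200:350,170:400],None,fx=1.6,fy=1.6)]))
E
```

```text
t: 23.1
position: [0.5377, 0.0514, 0.1272]
eef_rot: [-2.78, -1.458, 0.006]
wrist_force: [0.3, 1.1, -2.8]
gripper_width: 0.051
grip_force: 64.2
t: 23.77
position: [0.4809, 0.3073, 0.1272]
eef_rot: [-2.215, -2.222, 0.005]
wrist_force: [0.6, -0.3, -3.0]
gripper_width: 0.0512
grip_force: 64.0
t: 23.93
position: [0.4829, 0.3031, 0.1279]
eef_rot: [-2.22, -2.222, 0.006]
wrist_force: [0.0, -0.8, -4.2]
gripper_width: 0.0511
grip_force: 64.0
[0.48286942 0.30307268 0.12786625] [-2.2204026  -2.2217845   0.00613263] [ 4.09270467e-01  3.03455062e-01  1.64815237e+00 -1.05785509e-03
  1.19379538e+00  4.09039602e-01] [-0.00082606  0.00344934  0.10285833]
```

View pics/h.png

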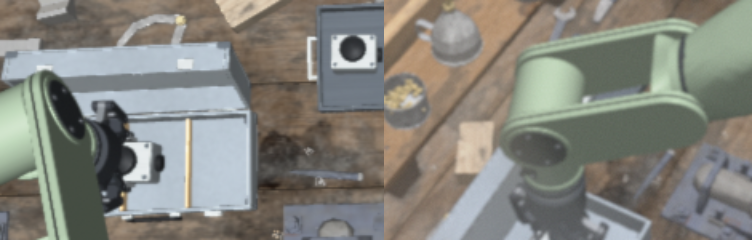

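The station hangs level over the middle compartment, at top crop (140,162), with its gland toward -y. I'll shift it 3 mm to +y and lower it.

Scaled: 0.1 m is 20, 0.004 m is 0.8.

```bash
python3 shift.py '{"segments": [[0.6,0.8,4,0,0,0],[0.6,0.8,9,0,0,0],[0.6,0.8,13,0,0,0],[0.6,0.8,16,0,0,0],[0.6,0.8,18,0,0,0],[0.6,0.8,19.2,0,0,0],[0.6,0.8,20,0,0,0],[0.6,0.8,20,0,0,0]]}'
python3 shift.py '{"segments": [[0,0,0.2,0,0,0],[0,0,0.4,0,0,0],[0,0,0.4,0,0,0],[0,0,0.4,0,0,0]]}'
python3 shift.py '{"segments": [[0,0,0.2,0,0,0],[0,0,0.4,0,0,0],[0,0,0.4,0,0,0]]}'
```

```text
t: 24.7
position: [0.4884, 0.3063, 0.0295]
eef_rot: [-2.223, -2.22, 0.001]
wrist_force: [0.4, -1.0, -2.8]
gripper_width: 0.0515
grip_force: 64.0
t: 25.03
position: [0.4887, 0.3072, 0.0285]
eef_rot: [2.221, 2.221, 0.002]
wrist_force: [-0.1, 0.4, -3.5]
gripper_width: 0.0509
grip_force: 64.0
t: 25.28
position: [0.4881, 0.3069, 0.0257]
eef_rot: [-2.222, -2.221, 0.0]
wrist_force: [-0.3, -0.4, -3.1]
gripper_width: 0.0509
grip_force: 64.0
```

Scaled: 0.002 m is 0.4, 0.001 m is 0.2.

```bash
python3 shift.py '{"segments": [[0,0,0.2,0,0,0],[0,0,0.4,0,0,0],[0,0,0.4,0,0,0]]}'
python3 shift.py '{"segments": [[0,0,0.2,0,0,0],[0,0,0.2,0,0,0]]}'
```

```text
t: 25.53
position: [0.4883, 0.307, 0.0237]
eef_rot: [2.222, 2.221, 0.0]
wrist_force: [-0.9, -0.3, -3.3]
gripper_width: 0.0511
grip_force: 64.1
t: 25.7
position: [0.4883, 0.3069, 0.0236]
eef_rot: [2.222, 2.221, -0.0]
wrist_force: [-2.6, -1.7, 3.5]
gripper_width: 0.0511
grip_force: 64.6
```

Scaled: -0.07 m is -14, -0.12 m is -24.

```bash
python3 shift.py '{"segments": [[0,0,0,0,0,0],[0,0,0,0,0,0],[0,0,0,0,0,0],[0,0,0,0,0,0],[0,0,-6,0,0,0],[0,0,-14,0,0,0],[0,0,-20,0,0,0],[0,0,-24,0,0,0]]}' 0.07
python3 st.py
python3 shift.py '{"segments": [[-7,0,0,0,0,0.125],[-14,0,0,0,0,0.25],[-22,0,0,0,0,0.375],[-30,0,0,0,0,0.5],[-38,0,0,0,0,0.625],[-46,0,0,0,0,0.75],[-54,0,0,0,0,0.875],[-62,0,0,0,0,1]]}' 0.085
python3 shift.py '{"segments": [[0,0,0,0,0,0.125],[0,0,0,0,0,0.25],[0,0,0,0,0,0.375],[0,0,0,0,0,0.5],[0,0,0,0,0,0.615],[0,0,0,0,0,0.615],[0,0,0,0,0,0.615]]}'
python3 - <<'E'
from h import *
o=r.get_obs(); print(o["position"],o["eef_rot"],tool(np.array([.4725,-.2013,.0125])-o["position"]))
E
python3 st.py
```

```text
t: 26.37
position: [0.4901, 0.3078, 0.1467]
eef_rot: [2.221, 2.219, 0.008]
wrist_force: [0.1, 0.1, -0.1]
gripper_width: 0.0702
grip_force: 0.0
xy@.049 [0.4379 0.3098] tri [0.4379 0.3098 0.049 ] -1 yaw 84.4 [0.053 0.035 0.036 0.033]
xy@.049 [ 0.4744 -0.2014] tri [ 0.4744 -0.2014  0.049 ] -1 yaw -3.8 [0.048 0.061 0.05  0.061]
xy@.049 [0.4917 0.3055] tri [0.493  0.3096 0.037 ] 0.0004 yaw 88.7 [0.062 0.05  0.066 0.05 ]
xy@.049 [0.5821 0.2041] tri [0.5821 0.2041 0.049 ] -1 yaw 80.3 [0.045 0.039 0.052 0.032]
xy@.049 [0.6326 0.4305] tri [0.6326 0.4305 0.049 ] -1 yaw -78.8 [0.069 0.041 0.042 0.05 ]
xy@.049 [0.6455 0.0131] tri [0.6455 0.0131 0.049 ] -1 yaw 88.7 [0.064 0.048 0.063 0.048]
xy@.049 [ 0.6472 -0.0795] tri [ 0.6472 -0.0795  0.049 ] -1 yaw -89.1 [0.066 0.051 0.061 0.046]
t: 27.13
position: [0.4868, -0.0047, 0.1415]
eef_rot: [-3.017, -0.874, 0.003]
wrist_force: [0.5, 0.2, -0.4]
gripper_width: 0.0847
grip_force: 0.0
t: 27.72
position: [0.4873, -0.003, 0.1417]
eef_rot: [-3.141, 0.066, 0.003]
wrist_force: [-0.6, 0.1, 0.4]
gripper_width: 0.0847
grip_force: 0.0
[ 0.48726895 -0.00300758  0.14169273] [-3.14056194e+00  6.60139871e-02  3.09294591e-03] [-0.00616823  0.19877586  0.12914674]
xy@.049 [0.4902 0.306 ] tri [0.4902 0.306  0.049 ] -1 yaw 88.7 [0.062 0.048 0.064 0.048]
xy@.049 [ 0.4722 -0.2018] tri [ 0.4738 -0.2016  0.0468] 0.0031 yaw -4.9 [0.05  0.061 0.045 0.061]
xy@.049 [0.6456 0.0128] tri [0.6338 0.0093 0.0634] 0.0172 yaw -89.1 [0.061 0.046 0.061 0.051]
xy@.049 [ 0.6481 -0.0806] tri [ 0.6572 -0.0796  0.0285] 0.009 yaw -89.1 [0.062 0.051 0.061 0.046]
```

All placed stations sit as intended, and B has not moved. Grasping B.

```bash
python3 shift.py '{"segments": [[-0.2,7,0,0,0,0],[-0.4,15,0,0,0,0],[-0.8,23,0,0,0,0],[-1,31,0,0,0,0],[-1.2,37.4,0,0,0,0],[-1.2,39.8,0,0,0,0],[-1.2,39.8,0,0,0,0],[-1.2,39.8,0,0,0,0]]}'
python3 shift.py '{"segments": [[0,0,6,0,0,0],[0,0,12,0,0,0],[0,0,18,0,0,0],[0,0,23,0,0,0],[0,0,25.2,0,0,0],[0,0,25.8,0,0,0],[0,0,25.8,0,0,0]]}'
python3 shift.py '{"segments": [[0,0,0,0,0,0],[0,0,0,0,0,0],[0,0,0,0,0,0],[0,0,0,0,0,0],[0,0,0,0,0,0]]}' 0.03 60
python3 shift.py '{"segments": [[0,0,-6,0,0,0],[0,0,-13,0,0,0],[0,0,-20,0,0,0],[0,0,-23,0,0,0],[0,0,-23,0,0,0]]}'
python3 - <<'E'
from h import *
o=r.get_obs(); print(o["position"],o["eef_rot"])
E
```

```text
t: 28.48
position: [0.4729, -0.2014, 0.1424]
eef_rot: [-3.139, 0.071, 0.001]
wrist_force: [0.2, 0.4, -0.8]
gripper_width: 0.0848
grip_force: 0.0
t: 29.07
position: [0.473, -0.2002, 0.0133]
eef_rot: [-3.14, 0.067, 0.002]
wrist_force: [0.1, 0.1, -0.0]
gripper_width: 0.0848
grip_force: 0.0
t: 29.48
position: [0.475, -0.2027, 0.016]
eef_rot: [3.139, -0.071, 0.006]
wrist_force: [-0.5, 0.1, 5.8]
gripper_width: 0.0514
grip_force: 64.4
t: 29.9
position: [0.4763, -0.2037, 0.1339]
eef_rot: [3.135, -0.07, 0.014]
wrist_force: [0.5, 0.0, -3.4]
gripper_width: 0.051
grip_force: 64.8
[ 0.47627789 -0.20365415  0.13388198] [ 3.13532195 -0.07041658  0.01424293]
```

```bash
python3 shift.py '{"segments": [[0,-7.2,0,0,0,-0.125],[-0.2,-15,0,0,0,-0.25],[-0.4,-22.8,0,0,0,-0.375],[-0.6,-30.6,0,0,0,-0.5],[-0.8,-38.4,0,0,0,-0.625],[-1,-46.2,0,0,0,-0.75],[-1.2,-54,0,0,0,-0.875],[-1.4,-62,0,0,0,-1]]}'
python3 shift.py '{"segments": [[5,-3.2,0,0,0,-0.125],[10,-6.4,0,0,0,-0.25],[15,-9.6,0,0,0,-0.375],[17.8,-11.4,0,0,0,-0.5],[17.8,-11.4,0,0,0,-0.615],[17.8,-11.4,0,0,0,-0.615],[17.8,-11.4,0,0,0,-0.615],[17.8,-11.4,0,0,0,-0.615]]}'
python3 - <<'E'
from h import *
o=r.get_obs();print(o['position'],o['eef_rot'],tool(np.array([.488,.211,.025])-o['position']))
E
```

```text
t: 30.57
position: [0.4779, 0.11, 0.1267]
eef_rot: [-2.785, -1.451, 0.005]
wrist_force: [1.0, -0.4, -4.0]
gripper_width: 0.051
grip_force: 64.9
t: 31.23
position: [0.4839, 0.2132, 0.1275]
eef_rot: [-2.225, -2.216, 0.004]
wrist_force: [-0.0, 0.3, -3.1]
gripper_width: 0.0508
grip_force: 64.9
[0.48386339 0.21318445 0.12745615] [-2.22473446 -2.21642752  0.00371965] [-0.00208446  0.00440381  0.1024471 ]
```

Scaled: 0.101 m is 20.2, 0.097 m is 19.4.

```bash
python3 shift.py '{"segments": [[-0.4,0.4,4,0,0,0],[-0.4,0.4,9,0,0,0],[-0.4,0.4,13,0,0,0],[-0.4,0.4,16,0,0,0],[-0.4,0.4,18,0,0,0],[-0.4,0.4,19.4,0,0,0],[-0.4,0.4,20.2,0,0,0],[-0.4,0.4,20.2,0,0,0]]}'
python3 shift.py '{"segments": [[0,0,0.2,0,0,0],[0,0,0.4,0,0,0],[0,0,0.4,0,0,0],[0,0,0.4,0,0,0]]}'
python3 shift.py '{"segments": [[0,0,0.2,0,0,0],[0,0,0.4,0,0,0],[0,0,0.4,0,0,0]]}'
```

```text
t: 31.9
position: [0.4868, 0.2116, 0.0273]
eef_rot: [-2.223, -2.219, 0.001]
wrist_force: [-0.8, 0.0, -2.2]
gripper_width: 0.0511
grip_force: 64.8
t: 32.23
position: [0.4874, 0.2121, 0.0264]
eef_rot: [2.222, 2.22, 0.002]
wrist_force: [-0.2, 0.4, -2.6]
gripper_width: 0.051
grip_force: 64.8
t: 32.48
position: [0.4867, 0.212, 0.0237]
eef_rot: [-2.222, -2.221, 0.0]
wrist_force: [-0.5, -0.8, -2.9]
gripper_width: 0.0512
grip_force: 64.8
```

Scaled: 0.0015 m is 0.3, 0.001 m is 0.2.

```bash
python3 shift.py '{"segments": [[0,0,0.2,0,0,0],[0,0,0.3,0,0,0],[0,0,0.3,0,0,0]]}'
python3 shift.py '{"segments": [[0,0,0.2,0,0,0],[0,0,0.3,0,0,0],[0,0,0.3,0,0,0]]}'
```

```text
t: 32.73
position: [0.4868, 0.212, 0.0222]
eef_rot: [-2.222, -2.221, 0.0]
wrist_force: [-0.5, -0.8, -3.0]
gripper_width: 0.0513
grip_force: 64.9
t: 32.98
position: [0.4869, 0.2119, 0.0221]
eef_rot: [-2.222, -2.221, 0.001]
wrist_force: [-4.8, -2.3, 7.3]
gripper_width: 0.0513
grip_force: 66.0
```

Scaled: -0.15 m is -30, -0.11 m is -22.

```bash
python3 shift.py '{"segments": [[0,0,0,0,0,0],[0,0,0,0,0,0],[0,0,0,0,0,0],[0,0,0,0,0,0],[0,0,-6,0,0,0],[0,0,-14,0,0,0],[0,0,-22,0,0,0],[0,0,-30,0,0,0]]}' 0.07
python3 shift.py '{"segments": [[-7,0,-4,0,0,0],[-14,0,-8,0,0,0],[-22,0,-10,0,0,0],[-30,0,-12,0,0,0],[-38,0,-16,0,0,0],[-46,0,-20,0,0,0],[-54,0,-24,0,0,0],[-60,0,-26,0,0,0]]}' 0
python3 st.py
python3 - <<'E'
from h import *
t=cv2.imread("pics/t_.png");s=cv2.imread("pics/s_.png")
cv2.imwrite("pics/i.png",cv2.resize(t[190:345,50:360],None,fx=2.5,fy=2.5,interpolation=cv2.INTER_CUBIC))
cv2.imwrite("pics/j.png",cv2.resize(s[220:450,180:360],None,fx=2.5,fy=2.5,interpolation=cv2.INTER_CUBIC))
E
```

```text
t: 33.65
position: [0.4863, 0.2118, 0.172]
eef_rot: [-2.222, -2.22, 0.002]
wrist_force: [1.4, 0.4, 0.4]
gripper_width: 0.0698
grip_force: 0.0
t: 34.32
position: [0.4868, -0.0899, 0.3027]
eef_rot: [2.22, 2.219, 0.002]
wrist_force: [0.5, 0.7, 0.1]
gripper_width: 0.0002
grip_force: 0.0
xy@.049 [0.4876 0.2129] tri [0.4876 0.2129 0.049 ] -1 yaw 88.7 [0.062 0.048 0.061 0.048]
xy@.049 [0.4902 0.306 ] tri [0.4902 0.306  0.049 ] -1 yaw 88.7 [0.062 0.048 0.064 0.048]
```

View pics/i.png

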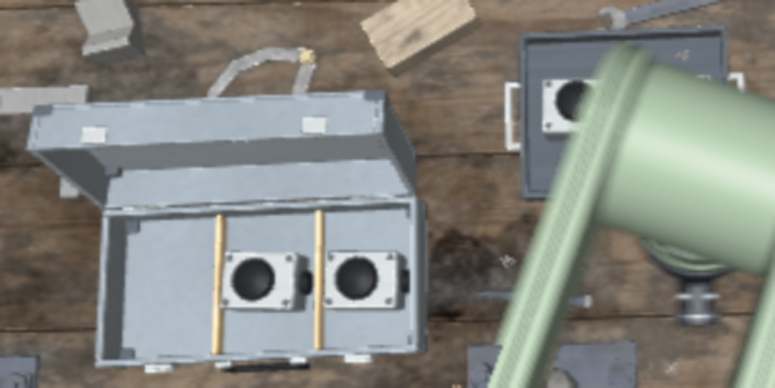

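View pics/j.png

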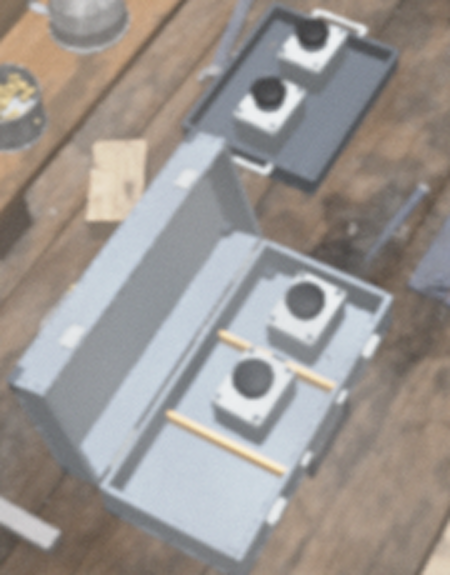

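Both good stations stand in the middle and near compartments with heads down, and both worn ones stand in the tray. The lid's outer free-edge corners are at top (64,232) and (203,227), and scene (185,373) and (262,273).

Run:
```python
from h import *
for a,b in [((64,232),(184.8-2,373.2)),((202.8,227.2),(262-2,273.2))]: print(*tri(a,b),plane("top",*a,.187))
hx,hz=.561,.0505
for th in [1.7,1.5,1.3,1.1,.9,.7,.5,.35,.2,.1,0]:
    s=.125; print(th,(hx-s*np.cos(th)+.04*np.sin(th)).round(3),(hz+s*np.sin(th)+.04*np.cos(th)).round(3))
print(plane("top",154,214,0),plane("top",154,214,.1))
```

```text
[0.62439831 0.45349553 0.17707971] 0.005696455350689733 [0.62485745 0.44949356 0.187     ]
[0.62517549 0.16341657 0.18045761] 0.009588597269810113 [0.62834795 0.16347909 0.187     ]
1.7 0.617 0.169
1.5 0.592 0.178
1.3 0.566 0.182
1.1 0.54 0.18
0.9 0.515 0.173
0.7 0.491 0.162
0.5 0.47 0.146
0.35 0.457 0.131
0.2 0.446 0.115
0.1 0.441 0.103
0 0.436 0.09
[0.70952023 0.32951016 0.        ] [0.68243573 0.29531887 0.1       ]
```

Scaled: 0.03 m is 6, 0.015 m is 3.

```bash
python3 shift.py '{"segments": [[6,3,0,0,0,0],[13,6.4,0,0,0,0],[20,9.6,0,0,0,0],[27.4,13,0,0,0,0],[34.8,16.4,0,0,0,0],[42,20,0,0,0,0],[49.4,23.6,0,0,0,0],[56.8,27,0,0,0,0]]}'
python3 shift.py '{"segments": [[7.4,3.6,0,0,0,0],[14.8,7.2,0,0,0,0],[20,9.6,0,0,0,0],[22.2,10.6,0,0,0,0],[22.2,10.6,0,0,0,0],[22.2,10.6,0,0,0,0]]}'
python3 shift.py '{"segments": [[0,0,6,0,0,0],[0,0,13,0,0,0],[0,0,20,0,0,0],[0,0,25,0,0,0],[0,0,27.4,0,0,0],[0,0,27.4,0,0,0]]}'
```

```text
t: 35.08
position: [0.6218, 0.1988, 0.2999]
eef_rot: [-2.221, -2.221, 0.001]
wrist_force: [0.4, -0.4, 0.6]
gripper_width: 0.0001
grip_force: 0.0
t: 35.58
position: [0.6741, 0.308, 0.2991]
eef_rot: [-2.219, -2.222, 0.004]
wrist_force: [0.0, -1.3, -0.3]
gripper_width: 0.0001
grip_force: 0.0
t: 36.08
position: [0.672, 0.3048, 0.159]
eef_rot: [-2.221, -2.217, 0.013]
wrist_force: [0.2, -0.4, -0.5]
gripper_width: 0.0002
grip_force: 0.0
```

```bash
python3 shift.py '{"segments": [[0,-2,0,0,0,0],[0,-4,0,0,0,0],[0,-5.6,0,0,0,0],[0,-7,0,0,0,0],[0,-8.2,0,0,0,0],[0,-9.2,0,0,0,0]]}'
python3 shift.py '{"segments": [[0,-1.2,0,0,0,0],[0,-2.4,0,0,0,0],[0,-3.6,0,0,0,0],[0,-4.8,0,0,0,0],[0,-6,0,0,0,0]]}'
```

```text
t: 36.58
position: [0.6339, 0.3072, 0.1696]
eef_rot: [2.217, 2.214, 0.02]
wrist_force: [6.3, -0.1, 4.8]
gripper_width: 0.0002
grip_force: 3.5
t: 37.0
position: [0.6028, 0.3074, 0.1685]
eef_rot: [2.218, 2.216, 0.016]
wrist_force: [5.6, -0.6, 4.1]
gripper_width: -0.0001
grip_force: 2.7
```

Scaled: -0.087 m is -17.4, -0.065 m is -13.

```bash
python3 shift.py '{"segments": [[0,-1.8,-0.6,0,0,0],[0,-3.6,-0.8,0,0,0],[0,-5.8,-0.8,0,0,0],[0,-8.2,-0.6,0,0,0],[0,-10.6,-0.2,0,0,0],[0,-13,0.6,0,0,0],[0,-15.2,1.6,0,0,0],[0,-17.4,2.6,0,0,0]]}'
python3 shift.py '{"segments": [[0,-1.8,1.2,0,0,0],[0,-3,2,0,0,0],[0,-4,3,0,0,0],[0,-5,4,0,0,0]]}'
```

```text
t: 37.67
position: [0.5129, 0.3073, 0.1537]
eef_rot: [2.22, 2.219, 0.008]
wrist_force: [1.3, -0.3, 5.3]
gripper_width: -0.0002
grip_force: 2.2
t: 38.0
position: [0.4867, 0.3073, 0.132]
eef_rot: [2.222, 2.221, 0.002]
wrist_force: [-0.9, -0.6, 5.2]
gripper_width: -0.0001
grip_force: 1.9
```

Scaled: 0.03 m is 6, 0.026 m is 5.2.

```bash
python3 shift.py '{"segments": [[0,-1.2,1.2,0,0,0],[0,-2,2.4,0,0,0],[0,-2.6,3.4,0,0,0],[0,-3.2,4.4,0,0,0],[0,-3.6,5.2,0,0,0],[0,-4,6,0,0,0],[0,-4,6.6,0,0,0],[0,-4,7,0,0,0]]}'
python3 shift.py '{"segments": [[0,0,0.4,0,0,0],[0,0,0.8,0,0,0],[0,0,1.2,0,0,0],[0,0,1.4,0,0,0],[0,0,1.4,0,0,0]]}'
```

```text
t: 38.67
position: [0.4664, 0.3068, 0.095]
eef_rot: [-2.222, -2.22, 0.002]
wrist_force: [-1.3, 0.0, 4.5]
gripper_width: 0.0002
grip_force: 1.5
t: 39.08
position: [0.4671, 0.307, 0.0905]
eef_rot: [2.222, 2.221, -0.001]
wrist_force: [-5.4, -1.5, 13.3]
gripper_width: -0.0002
grip_force: 6.4
```

The force rose to 13 N at z = 90.5 mm, so the lid is on its stop. Retracting and checking.

Scaled: 0.001 m is 0.2.

```bash
python3 shift.py '{"segments": [[0,0,0.2,0,0,0],[0,0,0.2,0,0,0]]}'
python3 shift.py '{"segments": [[0,0,-2,0,0,0],[0,0,-8,0,0,0],[0,0,-16,0,0,0],[0,0,-24,0,0,0],[-6,0,-30,0,0,0],[-14,0,-32,0,0,0],[-22,0,-34,0,0,0],[-30,0,-36,0,0,0]]}'
python3 shift.py '{"segments": [[-8,0,0,0,0,0],[-16,0,0,0,0,0],[-24,0,0,0,0,0],[-32,0,0,0,0,0],[-40,0,0,0,0,0],[-48,0,0,0,0,0],[-56,0,0,0,0,0],[-62,0,0,0,0,0]]}'
python3 shift.py '{"segments": [[-8,0,0,0,0,0],[-16,0,0,0,0,0],[-24,0,0,0,0,0],[-32,0,0,0,0,0],[-32,0,0,0,0,0],[-32,0,0,0,0,0]]}'
python3 st.py
python3 - <<'E'
from h import *
t=cv2.imread("pics/t_.png");s=cv2.imread("pics/s_.png")
cv2.imwrite("pics/k.png",np.hstack([cv2.resize(t[180:345,60:360],None,fx=1.4,fy=1.4),cv2.resize(s[215:380,180:400],None,fx=1.4,fy=1.4)])[:, :])
E
```

```text
t: 39.25
position: [0.4671, 0.307, 0.0905]
eef_rot: [2.222, 2.221, -0.0]
wrist_force: [-7.7, -3.5, 18.1]
gripper_width: -0.0002
grip_force: 8.9
t: 39.92
position: [0.4675, 0.1556, 0.2691]
eef_rot: [2.219, 2.22, 0.004]
wrist_force: [0.8, -0.7, 0.7]
gripper_width: 0.0001
grip_force: 0.0
t: 40.58
position: [0.4667, -0.1567, 0.268]
eef_rot: [2.223, 2.216, -0.001]
wrist_force: [1.0, 0.1, -0.3]
gripper_width: 0.0
grip_force: 0.0
t: 41.08
position: [0.4662, -0.3155, 0.2671]
eef_rot: [2.227, 2.216, -0.0]
wrist_force: [-0.1, 0.6, -0.1]
gripper_width: -0.0
grip_force: 0.0
xy@.049 [0.6446 0.0132] tri [0.6547 0.0164 0.0379] 0.0155 yaw 88.7 [0.066 0.048 0.061 0.048]
xy@.049 [ 0.648  -0.0869] tri [ 0.6453 -0.0877  0.0479] 0.0061 yaw 88.7 [0.061 0.048 0.061 0.048]
```

View pics/k.png

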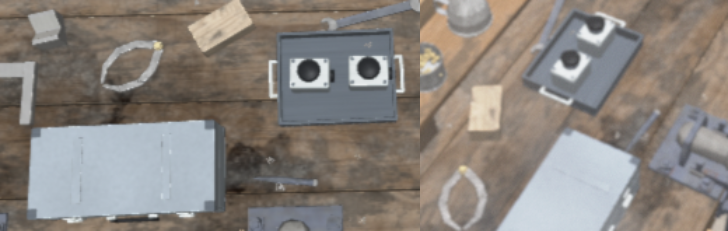

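The lid is shut flat, and both worn stations are in the tray. D reads about 6 mm further to -y than before, so I'll zoom in to confirm it stands flat.

Run:
```python
from h import *
t=cv2.imread("pics/t_.png");s=cv2.imread("pics/s_.png")
cv2.imwrite("pics/l.png",np.hstack([cv2.resize(t[195:275,250:355],(630,480))[:, 230:],cv2.resize(s[215:305,245:325],(400,480))]))
```

```text
(no output)
```

View pics/l.png

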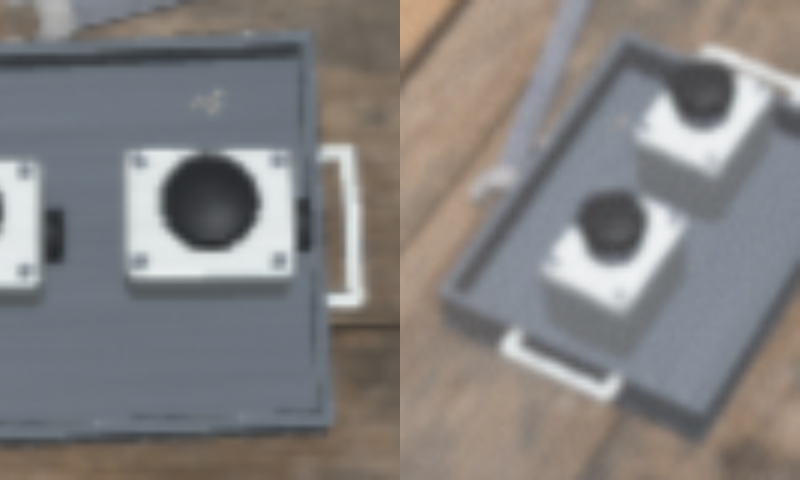

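```bash
python3 -c "
from bench import r
print(r.close_job())"
```

```text
the job is handed in; nothing more can be done
None
```

I tested all four stations on the bench: the two good ones stand in the case with their buttons in, the two worn ones stand in the repair tray (one about 6 mm off where I put it, its gland by the end wall, still upright), the lid was lowered slowly until shut, and the job is handed in at about 41 s.

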